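# Seat the tapered filter crucible in the suction flask's rubber cone

### The arm

A 7-joint arm with a two-finger parallel gripper is mounted at the origin on a cart in front of the work surface, level with it; the furniture and walls round the work are solid. World frame = base frame: x ahead of the robot, y to its left, z up, the work surface at z = 0. Lengths are in m, angles in rad, forces in N, time in s.
With the tool pointing down it reaches from about 0.425 to 0.875 m from the base axis. Payload 4.7 kg.
Tool frame: the origin (TCP) lies midway between the tips of the shut fingers; the grasp point (between the pads) lies 19 mm behind it (ctrl.grip_point_offset is the distance from the TCP to the grasp point, in m); z points along the fingers, y is the line along which they close (so a half turn about z gives the same grasp; the last joint's range is limited). The gripper opens to 87 mm and grips with 3 to 60 N. Pads are 19 mm wide; open, the fingers measure 117 mm over their backs; the gripper's body (75 mm by 190 mm) begins 51 mm behind the grasp point.
Start: joints at [1.252, 0.321, -0.07, 1.45, 0.023, 1.371, -0.057], TCP at [0.212, -0.614, 0.223] pointing down, gripper open.
Joint ranges: [-2.86, 2.86], [-0.3, 2.09], [-1.38, 1.24], [0.06, 2.45], [-1.56, 4.7], [0.09, 2.05], [-2.69, 2.69]. Speed limits (rad/s): [2.57, 2.57, 3.14, 3.14, 3.14, 3.14, 3.14].

### API

Orientations are given as a rotation vector (axis times angle).
In Python, from bench import ctrl gives the robot as it stands. The module is installed in compiled form; this text tells all that it offers.
- The arm moves only by the shell command python3 -m handwheel 'ROWS' [OPENING] [FORCE]. ROWS is JSON, a list of rows, each an object of numbers: "x", "y", "z": the shift along the tool's x, y, z in m; "wx", "wy", "wz": the turn, a rotation vector about the tool's x, y, z in degrees. A call has 1 to 10 rows; each row is the pose to reach, as a shift and turn from the pose commanded when the call began, along the tool's axes at that moment; what a row does not reach only later rows make up. A row lasts 1/12 s, in which the tool goes at most 41.7 mm and 7.16 degrees, less where a joint would pass 70% of its speed; a pose out of reach is approached as far as the arm can. A call with a gripper value outside its range is refused whole. OPENING is the finger opening in m, from 0 to 0.087, set as the call begins (- or left out, the last holds). The fingers move at their own pace and stop on an object; FORCE is the grip in N (left out, the last holds). Time passes only in rows, so rows that repeat a pose let the fingers close. It gives the time, the measured TCP pose, the force, the opening and the grip force at its end, in the units of the state.
- ctrl.get_state(): the state, without advancing time (a new reading comes with each control period).
- ctrl.get_image(name): name is "scene" or "top"; returns a dict with "image" (480x640x3 uint8, red, green, blue), "K" (3x3 intrinsics, pixels), "world_to_cam" (4x4, takes a point from world to camera coordinates). Camera axes: x right, y down, z forward; pixel columns grow to the right and rows downward; lengths in m; the calibration is good to about 2 mm. A picture is of the moment at which its call begins. There is no depth.
- ctrl.close_job(): hands the job in; it is judged then, once.
The state is a dict: "time": time; "joint_positions": joint angles; "qd": joint speeds; "joint_torque": joint torques, N m; "position": TCP position; "tool_rot": TCP orientation; "ft_force": force on the tool from outside, world axes, zero at the start; "torque": the same for the moment, N m; "grip_width": opening from 0.0 (shut) to 1.0 (fully open); "grip_force": force on a finger pad.
Only numpy, scipy, OpenCV 4.12 (cv2) and the standard library are available. Lean on these libraries where they do the work, as an engineer would, in place of code of your own. Each camera call takes 0.05 s, during which the arm holds its last target. There are 200 camera calls.

### The job

Set the tall, tapered white filter crucible into the grey rubber cone on top of the suction flask: lower it in with the gripper until it sits in the taper, then let go so that it stands upright and centred, fully home. Leave the low straight-sided white dish where it is.

Things in the scene. Friction and masses are not known exactly. Their poses are not given: they have to be found in the camera images.
- filter_crucible: Open-topped white porcelain crucible, 74 mm tall, standing upright, loose, 60 to 130 g, round (its yaw does not matter). Its lower 46 mm taper from 26 mm diameter at the foot to 52 mm; above that a straight band, 52 mm in diameter and 28 mm high, reaches to the rim; wall 4 mm. Origin: centre of the underside; z up along its axis. Grip it from above across the straight band only: the taper goes into the cone.
- low_dish: Open-topped dish of the same white porcelain, straight-sided, 56 mm in diameter and only 36 mm tall, loose; it does not fit the cone and must stay where it is. Origin: centre of the underside; z up. It and the crucible may stand in each other's places.
- filter_flask: Clear glass suction flask on a round metal foot, 104 mm in diameter, fixed firmly to the worktop. A grey rubber cone, open at top and bottom, sits in its neck; its upper edge, 56 mm in outer diameter, is the highest part of the flask, 115 mm above the worktop. A short glass side arm points to the flask's +y, 80 mm up, reaching 54 mm from the axis. Origin: centre of the foot's underside; z up.
- cone_mouth (a point): Centre of the upper edge of the rubber cone, on the flask's axis, 115 mm above the worktop. The cone's inside has the crucible's own taper: 46 mm in diameter at this edge, narrowing to 32 mm at its lower end, 26 mm further down, and open below. When the crucible is home its foot is about 36 mm below this point (origin about 79 mm above the worktop) and the rim about 38 mm above it.
Not all that is in view belongs to the job. What is shaped like the filter_crucible but orange or yellow is not meant.

How it is judged:
By the outcome, as a careful person would: the job done as asked, in the order asked, and still so for the second after the job is handed in, with the robot touching nothing.
It also fails if it takes over 42 s, if anything falls off the work surface, if the arm or the gripper's body presses on something with over 40 N, if the wrist force passes 120 N, or if a joint passes its speed limit or range.

## Working session

There is one attempt and no reset: what is moved stays moved. The work goes in short steps, Python scripts to look and compute and a shell command to move; the robot and the scene stay as the last step left them, time stands still between calls to the robot, and variables do not carry over. Pictures are saved under pics/ and viewed, at most 10 in all, crops included, and the job is handed in when it is done.

```bash
mkdir -p pics
python3 - <<'E'
from bench import ctrl
import cv2,numpy as np
for n in("scene","top"):
    d=ctrl.get_image(n); cv2.imwrite(f"pics/{n}0.png",d["image"][:,:,::-1]); print(n,d["K"].tolist(),np.round(d["world_to_cam"],4).tolist())
s=ctrl.get_state(); print(s)
E
```

```text
scene [[506.3039466031248, 0.0, 325.0064872162636], [0.0, 506.3039466031248, 241.25537405391046], [0.0, 0.0, 1.0]] [[-0.9038, -0.4274, -0.02, 0.5185], [-0.2266, 0.5177, -0.825, 0.1614], [0.363, -0.7412, -0.5647, 0.9027], [0.0, 0.0, 0.0, 1.0]]
top [[491.09900782376974, 0.0, 323.55305551009087], [0.0, 491.09900782376974, 229.78932941585094], [0.0, 0.0, 1.0]] [[0.0195, -0.9998, 0.0023, 0.0775], [-0.9946, -0.0196, -0.1014, 0.5402], [0.1015, -0.0003, -0.9948, 1.0356], [0.0, 0.0, 0.0, 1.0]]
{'time': 0.1, 'joint_positions': array([ 1.25208384,  0.32175524, -0.07006919,  1.45154043,  0.02261624,
        1.3707935 , -0.05689224]), 'qd': array([ 0.00032871, -0.00239894,  0.00139751, -0.00300484,  0.000222  ,
        0.0014573 , -0.00044318]), 'joint_torque': array([-1.27030384e-03, -4.92573810e+01, -4.05707778e-01, -3.13400137e+01,
       -6.39214274e-02,  3.94879316e-02,  5.62568607e-05]), 'position': array([ 0.21213694, -0.61389264,  0.22157294]), 'tool_rot': array([-3.09654861e+00, -5.20132519e-01,  6.18728967e-04]), 'ft_force': array([ 0.05305239,  0.89782604, -0.72546799]), 'torque': array([-0.02114874, -0.02246593, -0.0110383 ]), 'grip_force': 0.0, 'grip_width': 1.002795142930607}
```

View pics/scene0.png

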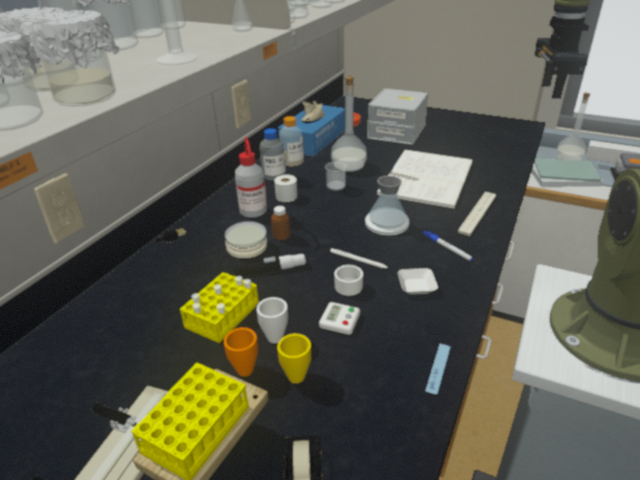

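View pics/top0.png

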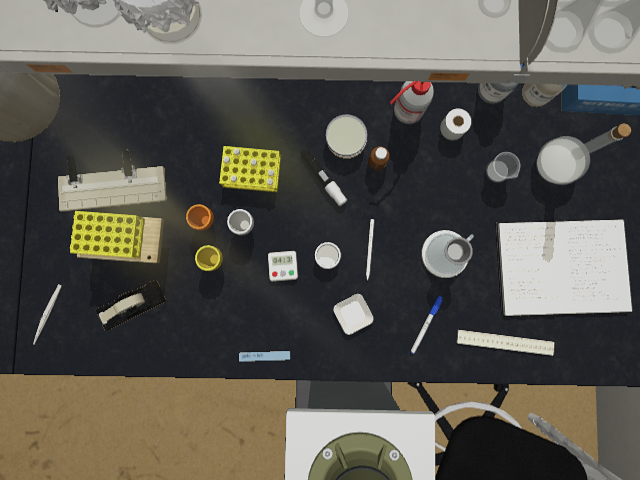

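The candidates are four cups, with pixels given as top view / scene view:
- White tapered cup at (240,222) / (273,318): it is tall, tapered and white, so it fits.
- Low white dish at (328,256) / (348,280): it is low and straight-sided, so this is the dish.
- Orange cup at (199,217) and yellow cup at (208,258): wrong colour.

The flask's cone is at top (459,250) and scene (388,182). I'll confirm with one enlarged crop and measure.

```bash
cat > h.py <<'E'
from bench import ctrl
import cv2,numpy as np
def ray(d,u,v,z):
    K=np.array(d["K"]);T=np.array(d["world_to_cam"]);R,t=T[:3,:3],T[:3,3]
    c=-R.T@t; r=R.T@np.linalg.inv(K)@[u,v,1]; return c+r*(z-c[2])/r[2]
def proj(d,p):
    q=np.array(d["world_to_cam"])@np.append(p,1); q=np.array(d["K"])@q[:3]; return q[:2]/q[2]
def circ(d,im,x,y,z,r,col,o,s):
    pts=[(proj(d,[x+r*np.cos(a),y+r*np.sin(a),z])-o)*s for a in np.linspace(0,6.283,60)]
    cv2.polylines(im,[np.int32(pts)],True,col,1)
E
python3 - <<'E'
from h import *
tiles=[]
D={n:ctrl.get_image(n) for n in("top","scene")}
G={}
for k,n,u,v,z in(("cruc","top",240,222,.074),("cone","top",459,250,.115),("cruc","scene",273,305,.074),("cone","scene",388,182,.115),("dish","top",328,254,.036),("orange","top",200,216,.074),("yellow","top",208,257,.074)):
    p=ray(D[n],u,v,z);print(k,n,p.round(4))
    G.setdefault(k,p)
for k,n in(("cruc","top"),("cone","top"),("cruc","scene"),("cone","scene")):
    d=D[n];c=proj(d,G[k]);o=np.int32(c)-[40,30]
    im=cv2.resize(d["image"][o[1]:o[1]+60,o[0]:o[0]+80,::-1],None,fx=5,fy=5,interpolation=cv2.INTER_NEAREST)
    circ(d,im,*G[k],.026 if k=="cruc" else .028,(0,0,255),o-.5,5)
    if k=="cone": circ(d,im,G[k][0],G[k][1],0.0,.052,(0,255,0),o-.5,5)
    else: circ(d,im,G[k][0],G[k][1],0.0,.013,(0,255,0),o-.5,5)
    print(k,n,o); tiles.append(im)
cv2.imwrite("pics/m1.png",np.vstack([np.hstack(tiles[:2]),np.hstack(tiles[2:])]))
E
```

```text
cruc top [0.5466 0.2615 0.074 ]
cone top [ 0.4947 -0.1805  0.115 ]
cruc scene [0.549  0.2577 0.074 ]
cone scene [ 0.4944 -0.1707  0.115 ]
dish top [0.4859 0.0776 0.036 ]
orange top [0.5575 0.3449 0.074 ]
yellow top [0.4729 0.3246 0.074 ]
cruc top [200 192]
cone top [418 220]
cruc scene [233 276]
cone scene [349 150]
```

View pics/m1.png

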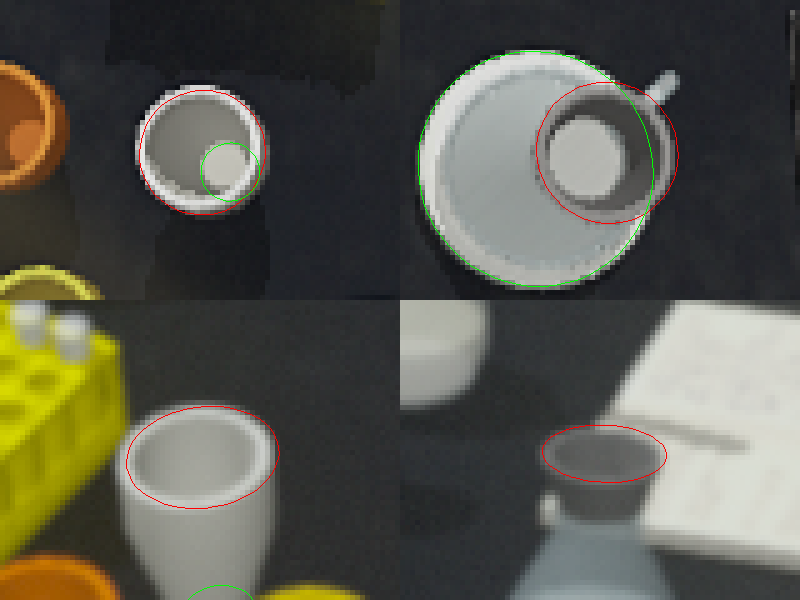

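The overlay confirms it: the tapered white cup has its rim centre at about (0.548, 0.262), and the cone is at about (0.4945, -0.180). Closing along 45° clears the orange cup and the rack.

```bash
cat > g.py <<'E'
import sys
from h import *
from scipy.spatial.transform import Rotation as Ro
# usage: g.py "x,y,z,yaw" ... ; each goal from the previous one
s=ctrl.get_state();p=s["position"];R=Ro.from_rotvec(s["tool_rot"])
print("t",round(s["time"],2),"p",p.round(4),"tilt",R.as_matrix()[:,2].round(4),"yaw",np.degrees(np.arctan2(*R.as_matrix()[[1,0],1])).round(2),"F",s["ft_force"].round(1),"gw",round(s["grip_width"]*87,1),"gf",round(float(s["grip_force"]),1))
for a in sys.argv[1:]:
    x,y,z,w=map(float,a.split(","));w=np.radians(w)
    yv=np.array([np.cos(w),np.sin(w),0]);zv=np.array([0,0,-1.]);G=Ro.from_matrix(np.c_[np.cross(yv,zv),yv,zv])
    print("shift mm",(R.inv().apply(np.array([x,y,z])-p)*1000).round(1),"turn deg",np.degrees((R.inv()*G).as_rotvec()).round(2))
    p=np.array([x,y,z]);R=G
E
python3 g.py 0.47,-0.25,0.24,-20 0.548,0.262,0.24,45
```

```text
t 0.2 p [ 0.2122 -0.6141  0.2219] tilt [-4.e-04  1.e-03 -1.e+00] yaw -70.93 F [ 0.6 -0.1 -0.2] gw 87.3 gf 0.0
shift mm [ 362.6 -259.9  -17.8] turn deg [-6.000e-02 -3.000e-02 -5.093e+01]
shift mm [ 507.8 -101.8    0. ] turn deg [  0.   0. -65.]
```

```bash
python3 -m handwheel '[{"x":0.015,"y":-0.01,"z":-0.01,"wz":-2},{"x":0.04,"y":-0.03,"z":-0.02,"wz":-6},{"x":0.07,"y":-0.05,"z":-0.02,"wz":-11},{"x":0.1,"y":-0.07,"z":-0.02,"wz":-16},{"x":0.13,"y":-0.09,"z":-0.02,"wz":-21},{"x":0.16,"y":-0.115,"z":-0.02,"wz":-26},{"x":0.19,"y":-0.14,"z":-0.02,"wz":-31},{"x":0.22,"y":-0.16,"z":-0.02,"wz":-35},{"x":0.245,"y":-0.18,"z":-0.02,"wz":-38},{"x":0.26,"y":-0.19,"z":-0.02,"wz":-40}]' 0.08 20; python3 g.py 0.49,0,0.24,10 0.548,0.262,0.2,45
```

```text
t 0.2 p [ 0.2122 -0.6141  0.2219] tilt [-4.e-04  1.e-03 -1.e+00] yaw -70.93 F [ 0.6 -0.1 -0.2] gw 87.3 gf 0.0
shift mm [ 463.2 -489.6  -17.6] turn deg [-5.000e-02 -4.000e-02 -8.093e+01]
shift mm [247.9 102.6  40. ] turn deg [  0.   0. -35.]invalid input at $[0]: expected keys x, y, z, wx, wy, wz
```

All six keys are required in each row.

```bash
python3 -m handwheel '[{"x":0.015,"y":-0.01,"z":-0.01,"wx":0,"wy":0,"wz":-2},{"x":0.04,"y":-0.03,"z":-0.02,"wx":0,"wy":0,"wz":-6},{"x":0.07,"y":-0.05,"z":-0.02,"wx":0,"wy":0,"wz":-11},{"x":0.1,"y":-0.07,"z":-0.02,"wx":0,"wy":0,"wz":-16},{"x":0.13,"y":-0.09,"z":-0.02,"wx":0,"wy":0,"wz":-21},{"x":0.16,"y":-0.115,"z":-0.02,"wx":0,"wy":0,"wz":-26},{"x":0.19,"y":-0.14,"z":-0.02,"wx":0,"wy":0,"wz":-31},{"x":0.22,"y":-0.16,"z":-0.02,"wx":0,"wy":0,"wz":-35},{"x":0.245,"y":-0.18,"z":-0.02,"wx":0,"wy":0,"wz":-38},{"x":0.26,"y":-0.19,"z":-0.02,"wx":0,"wy":0,"wz":-40}]' 0.08 20; python3 g.py 0.49,0,0.24,10 0.548,0.262,0.2,45
```

```text
time: 1.03
position: [0.3988, -0.3449, 0.2433]
tool_rot: [2.726, 1.561, 0.002]
ft_force: [0.9, 0.6, 0.5]
grip_width: 0.918
grip_force: 0.0
t 1.03 p [ 0.3988 -0.3449  0.2433] tilt [ 1.2e-03  5.0e-04 -1.0e+00] yaw -30.41 F [0.9 0.6 0.5] gw 79.9 gf 0.0
shift mm [343.6 -96.    3.6] turn deg [ 6.000e-02 -4.000e-02 -4.041e+01]
shift mm [247.9 102.6  40. ] turn deg [  0.   0. -35.]
```

```bash
python3 -m handwheel '[{"x":0.035,"y":-0.01,"z":0,"wx":0,"wy":0,"wz":-4},{"x":0.07,"y":-0.02,"z":0,"wx":0,"wy":0,"wz":-8},{"x":0.105,"y":-0.03,"z":0,"wx":0,"wy":0,"wz":-12},{"x":0.14,"y":-0.04,"z":0,"wx":0,"wy":0,"wz":-16},{"x":0.175,"y":-0.05,"z":0,"wx":0,"wy":0,"wz":-20},{"x":0.21,"y":-0.06,"z":0,"wx":0,"wy":0,"wz":-24},{"x":0.245,"y":-0.07,"z":0,"wx":0,"wy":0,"wz":-28},{"x":0.28,"y":-0.08,"z":0,"wx":0,"wy":0,"wz":-32},{"x":0.315,"y":-0.088,"z":0,"wx":0,"wy":0,"wz":-36},{"x":0.34,"y":-0.095,"z":0,"wx":0,"wy":0,"wz":-40}]'; python3 g.py 0.548,0.262,0.16,45
```

```text
time: 1.87
position: [0.4899, -0.0062, 0.2431]
tool_rot: [2.031, 2.395, 0.001]
ft_force: [0.3, 0.2, -0.0]
grip_width: 0.917
grip_force: 0.0
t 1.87 p [ 0.4899 -0.0062  0.2431] tilt [ 0.0014  0.     -1.    ] yaw 9.41 F [ 0.3  0.2 -0. ] gw 79.8 gf 0.0
shift mm [255.1 101.1  83.2] turn deg [  0.07   0.04 -35.59]
```

```bash
python3 -m handwheel '[{"x":0.03,"y":0.012,"z":0.005,"wx":0,"wy":0,"wz":-4},{"x":0.065,"y":0.025,"z":0.01,"wx":0,"wy":0,"wz":-9},{"x":0.1,"y":0.04,"z":0.02,"wx":0,"wy":0,"wz":-14},{"x":0.13,"y":0.052,"z":0.03,"wx":0,"wy":0,"wz":-19},{"x":0.16,"y":0.065,"z":0.04,"wx":0,"wy":0,"wz":-24},{"x":0.19,"y":0.077,"z":0.055,"wx":0,"wy":0,"wz":-28},{"x":0.22,"y":0.088,"z":0.065,"wx":0,"wy":0,"wz":-32},{"x":0.24,"y":0.096,"z":0.075,"wx":0,"wy":0,"wz":-34},{"x":0.251,"y":0.1,"z":0.08,"wx":0,"wy":0,"wz":-35.5},{"x":0.255,"y":0.101,"z":0.083,"wx":0,"wy":0,"wz":-35.5}]'; python3 -m handwheel '[{"x":0,"y":0,"z":0,"wx":0,"wy":0,"wz":0},{"x":0,"y":0,"z":0,"wx":0,"wy":0,"wz":0}]' >/dev/null; python3 g.py 0.548,0.2625,0.043,45
python3 - <<'E'
from h import *
d=ctrl.get_image("scene");o=np.array([180,200])
im=cv2.resize(d["image"][200:400,180:400,::-1],None,fx=3,fy=3)
circ(d,im,.548,.2625,.074,.026,(0,0,255),o,3); cv2.imwrite("pics/a1.png",im)
E
```

```text
time: 2.7
position: [0.5483, 0.2601, 0.1586]
tool_rot: [-1.208, -2.898, 0.0]
ft_force: [-0.4, -0.0, 0.2]
grip_width: 0.918
grip_force: 0.0
t 2.87 p [0.5493 0.2567 0.1597] tilt [ 3.0e-04 -1.5e-03 -1.0e+00] yaw 44.44 F [ 0.5 -0.  -0. ] gw 79.4 gf 0.0
shift mm [  5.2   3.3 116.7] turn deg [-0.05  0.07 -0.56]
```

View pics/a1.png

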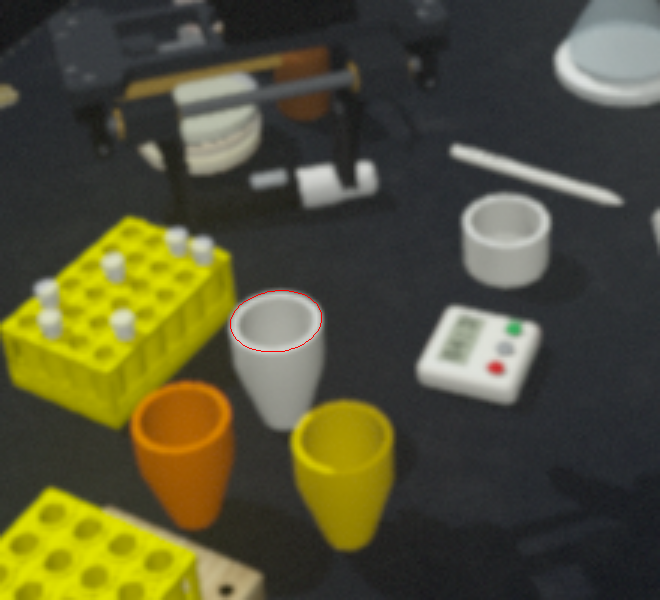

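The target's rim, at (277,321) in the crop, matches my estimate within about 1 mm and nothing obstructs the fingers. I'll descend in two steps.

```bash
python3 -m handwheel '[{"x":0.003,"y":0.002,"z":0.01,"wx":0,"wy":0,"wz":0},{"x":0.005,"y":0.003,"z":0.03,"wx":0,"wy":0,"wz":0},{"x":0.005,"y":0.003,"z":0.045,"wx":0,"wy":0,"wz":0},{"x":0.005,"y":0.003,"z":0.055,"wx":0,"wy":0,"wz":0},{"x":0.005,"y":0.003,"z":0.06,"wx":0,"wy":0,"wz":0},{"x":0.005,"y":0.003,"z":0.06,"wx":0,"wy":0,"wz":0},{"x":0.005,"y":0.003,"z":0.06,"wx":0,"wy":0,"wz":0}]'; python3 g.py 0.548,0.262,0.043,45
```

```text
time: 3.5
position: [0.5478, 0.2638, 0.0999]
tool_rot: [1.214, 2.897, 0.0]
ft_force: [-0.1, 0.2, 0.5]
grip_width: 0.917
grip_force: 0.0
t 3.5 p [0.5478 0.2638 0.0999] tilt [ 5.e-04 -0.e+00 -1.e+00] yaw 44.53 F [-0.1  0.2  0.5] gw 79.8 gf 0.0
shift mm [-1.4 -1.1 56.9] turn deg [ 0.02  0.02 -0.47]
```

```bash
python3 -m handwheel '[{"x":-0.001,"y":-0.001,"z":0.01,"wx":0,"wy":0,"wz":0},{"x":-0.001,"y":-0.001,"z":0.025,"wx":0,"wy":0,"wz":0},{"x":-0.001,"y":-0.001,"z":0.04,"wx":0,"wy":0,"wz":0},{"x":-0.001,"y":-0.001,"z":0.05,"wx":0,"wy":0,"wz":0},{"x":-0.001,"y":-0.001,"z":0.057,"wx":0,"wy":0,"wz":0},{"x":-0.001,"y":-0.001,"z":0.057,"wx":0,"wy":0,"wz":0},{"x":-0.001,"y":-0.001,"z":0.057,"wx":0,"wy":0,"wz":0}]'; python3 g.py 0.548,0.262,0.043,45
```

```text
time: 4.08
position: [0.547, 0.2627, 0.0419]
tool_rot: [-1.212, -2.897, 0.001]
ft_force: [0.3, -0.9, -0.6]
grip_width: 0.919
grip_force: 0.0
t 4.08 p [0.547  0.2627 0.0419] tilt [-1.2e-03 -1.0e-04 -1.0e+00] yaw 44.58 F [ 0.3 -0.9 -0.6] gw 80.0 gf 0.0
shift mm [-1.2  0.2 -1.1] turn deg [-0.05 -0.04 -0.42]
```

```bash
python3 -m handwheel '[{"x":0,"y":0,"z":0,"wx":0,"wy":0,"wz":0},{"x":0,"y":0,"z":0,"wx":0,"wy":0,"wz":0},{"x":0,"y":0,"z":0,"wx":0,"wy":0,"wz":0},{"x":0,"y":0,"z":0,"wx":0,"wy":0,"wz":0},{"x":0,"y":0,"z":0,"wx":0,"wy":0,"wz":0},{"x":0,"y":0,"z":0,"wx":0,"wy":0,"wz":0},{"x":0,"y":0,"z":0,"wx":0,"wy":0,"wz":0},{"x":0,"y":0,"z":0,"wx":0,"wy":0,"wz":0}]' 0.045 20; python3 g.py
```

```text
time: 4.75
position: [0.5476, 0.2628, 0.0428]
tool_rot: [1.213, 2.898, 0.0]
ft_force: [0.0, -0.4, 2.0]
grip_width: 0.6
grip_force: 20.0
t 4.75 p [0.5476 0.2628 0.0428] tilt [ 5.e-04  1.e-04 -1.e+00] yaw 44.57 F [ 0.  -0.4  2. ] gw 52.2 gf 20.0
```

Gripped at 52 mm and 20 N. Now I lift.

```bash
python3 -m handwheel '[{"x":0,"y":0,"z":-0.005,"wx":0,"wy":0,"wz":0},{"x":0,"y":0,"z":-0.02,"wx":0,"wy":0,"wz":0},{"x":0,"y":0,"z":-0.04,"wx":0,"wy":0,"wz":0},{"x":0,"y":0,"z":-0.065,"wx":0,"wy":0,"wz":0},{"x":0,"y":0,"z":-0.09,"wx":0,"wy":0,"wz":0},{"x":0,"y":0,"z":-0.115,"wx":0,"wy":0,"wz":0},{"x":0,"y":0,"z":-0.14,"wx":0,"wy":0,"wz":0},{"x":0,"y":0,"z":-0.16,"wx":0,"wy":0,"wz":0},{"x":0,"y":0,"z":-0.17,"wx":0,"wy":0,"wz":0},{"x":0,"y":0,"z":-0.175,"wx":0,"wy":0,"wz":0}]'; python3 g.py 0.52,0.03,0.22,15 0.4945,-0.18,0.22,-10
```

```text
time: 5.58
position: [0.548, 0.2632, 0.22]
tool_rot: [1.212, 2.896, 0.003]
ft_force: [-0.3, -0.0, -1.7]
grip_width: 0.601
grip_force: 20.0
t 5.58 p [0.548  0.2632 0.22  ] tilt [ 3.1e-03  9.0e-04 -1.0e+00] yaw 44.58 F [-0.3 -0.  -1.7] gw 52.3 gf 20.0
shift mm [-146.5 -183.6   -0.3] turn deg [ 0.18  0.04 29.58]
shift mm [-196.2  -79.     0. ] turn deg [ 0.  0. 25.]
```

```bash
python3 -m handwheel '[{"x":-0.006,"y":-0.008,"z":0,"wx":0,"wy":0,"wz":1},{"x":-0.02,"y":-0.025,"z":0,"wx":0,"wy":0,"wz":4},{"x":-0.038,"y":-0.047,"z":0,"wx":0,"wy":0,"wz":8},{"x":-0.056,"y":-0.07,"z":0,"wx":0,"wy":0,"wz":12},{"x":-0.074,"y":-0.093,"z":0,"wx":0,"wy":0,"wz":16},{"x":-0.092,"y":-0.115,"z":0,"wx":0,"wy":0,"wz":20},{"x":-0.11,"y":-0.138,"z":0,"wx":0,"wy":0,"wz":24},{"x":-0.126,"y":-0.158,"z":0,"wx":0,"wy":0,"wz":27},{"x":-0.138,"y":-0.173,"z":0,"wx":0,"wy":0,"wz":29},{"x":-0.146,"y":-0.183,"z":0,"wx":0,"wy":0,"wz":29.5}]'; python3 g.py 0.4945,-0.18,0.22,-10
```

```text
time: 6.42
position: [0.518, 0.0263, 0.2159]
tool_rot: [-1.917, -2.487, 0.005]
ft_force: [0.5, -0.8, -1.2]
grip_width: 0.602
grip_force: 20.0
t 6.42 p [0.518  0.0263 0.2159] tilt [-0.0031 -0.0013 -1.    ] yaw 14.73 F [ 0.5 -0.8 -1.2] gw 52.4 gf 20.0
shift mm [-193.5  -75.1   -3.8] turn deg [-0.18  0.07 24.73]
```

```bash
python3 -m handwheel '[{"x":-0.01,"y":-0.004,"z":0,"wx":0,"wy":0,"wz":1},{"x":-0.03,"y":-0.012,"z":0,"wx":0,"wy":0,"wz":4},{"x":-0.055,"y":-0.021,"z":0,"wx":0,"wy":0,"wz":7},{"x":-0.08,"y":-0.031,"z":0,"wx":0,"wy":0,"wz":10},{"x":-0.105,"y":-0.041,"z":0,"wx":0,"wy":0,"wz":14},{"x":-0.13,"y":-0.051,"z":0,"wx":0,"wy":0,"wz":17},{"x":-0.155,"y":-0.06,"z":0,"wx":0,"wy":0,"wz":20},{"x":-0.175,"y":-0.068,"z":0,"wx":0,"wy":0,"wz":23},{"x":-0.188,"y":-0.073,"z":0,"wx":0,"wy":0,"wz":24.5},{"x":-0.193,"y":-0.075,"z":0,"wx":0,"wy":0,"wz":24.5}]'; python3 -m handwheel '[{"x":0,"y":0,"z":0,"wx":0,"wy":0,"wz":0},{"x":0,"y":0,"z":0,"wx":0,"wy":0,"wz":0},{"x":0,"y":0,"z":0,"wx":0,"wy":0,"wz":0},{"x":0,"y":0,"z":0,"wx":0,"wy":0,"wz":0}]'>/dev/null; python3 g.py 0.4945,-0.18,0.17,-10
```

```text
time: 7.25
position: [0.4967, -0.1786, 0.2172]
tool_rot: [-2.401, -2.025, 0.001]
ft_force: [0.3, 0.4, -1.6]
grip_width: 0.592
grip_force: 20.0
t 7.58 p [ 0.4977 -0.1739  0.2176] tilt [ 2.e-04  3.e-04 -1.e+00] yaw -9.26 F [ 0.2 -0.  -1.3] gw 52.2 gf 20.0
shift mm [-6.5 -2.2 47.6] turn deg [ 0.01 -0.02  0.74]
```

```bash
python3 -m handwheel '[{"x":-0.003,"y":-0.001,"z":0.005,"wx":0,"wy":0,"wz":0},{"x":-0.006,"y":-0.002,"z":0.015,"wx":0,"wy":0,"wz":0},{"x":-0.0065,"y":-0.002,"z":0.028,"wx":0,"wy":0,"wz":0},{"x":-0.0065,"y":-0.002,"z":0.038,"wx":0,"wy":0,"wz":0},{"x":-0.0065,"y":-0.002,"z":0.042,"wx":0,"wy":0,"wz":0},{"x":-0.0065,"y":-0.002,"z":0.042,"wx":0,"wy":0,"wz":0},{"x":-0.0065,"y":-0.002,"z":0.042,"wx":0,"wy":0,"wz":0},{"x":-0.0065,"y":-0.002,"z":0.042,"wx":0,"wy":0,"wz":0}]'; python3 g.py 0.4945,-0.18,0.15,-10
python3 - <<'E'
from h import *
t=[];s=ctrl.get_state()["position"]
for n,(u,v) in(("scene",(390,165)),("top",(455,245))):
    d=ctrl.get_image(n);o=np.array([u-40,v-50])
    im=cv2.resize(d["image"][o[1]:o[1]+100,o[0]:o[0]+80,::-1],None,fx=5,fy=5)
    circ(d,im,.4945,-.18,.115,.028,(0,0,255),o-.5,5); circ(d,im,s[0],s[1],s[2]-.043,.013,(0,255,0),o-.5,5); circ(d,im,s[0],s[1],s[2]+.031,.026,(0,255,0),o-.5,5); t.append(im)
cv2.imwrite("pics/b1.png",np.hstack(t))
E
```

```text
time: 8.25
position: [0.4946, -0.1818, 0.176]
tool_rot: [2.396, 2.031, 0.001]
ft_force: [1.0, 0.9, -1.4]
grip_width: 0.6
grip_force: 20.0
t 8.25 p [ 0.4946 -0.1818  0.176 ] tilt [ 8.e-04 -4.e-04 -1.e+00] yaw -9.42 F [ 1.   0.9 -1.4] gw 52.2 gf 20.0
shift mm [ 1.7 -0.5 26. ] turn deg [0.05 0.01 0.58]
```

View pics/b1.png

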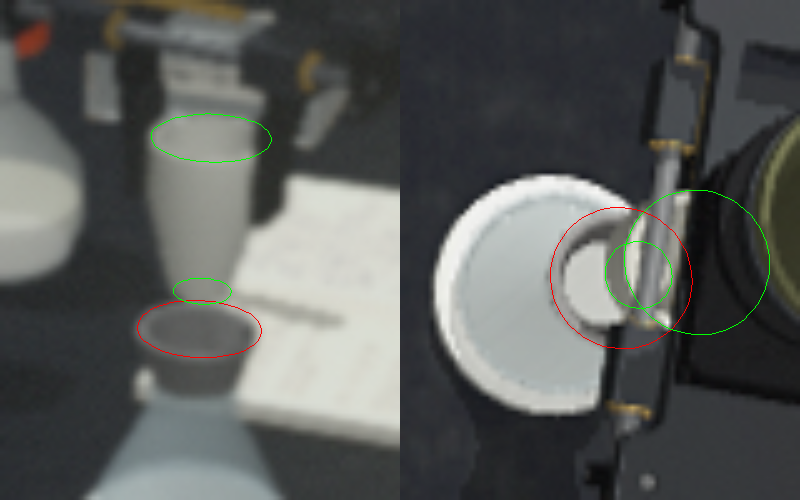

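In the crop, the crucible's foot is at (200,290) above the cone at (200,330). They are aligned within about 1–2 mm and the cone outline matches in both views, so I'll lower it.

```bash
python3 -m handwheel '[{"x":0.001,"y":0,"z":0.005,"wx":0,"wy":0,"wz":0},{"x":0.0015,"y":0,"z":0.013,"wx":0,"wy":0,"wz":0},{"x":0.0015,"y":0,"z":0.022,"wx":0,"wy":0,"wz":0},{"x":0.0015,"y":0,"z":0.03,"wx":0,"wy":0,"wz":0},{"x":0.0015,"y":0,"z":0.037,"wx":0,"wy":0,"wz":0},{"x":0.0015,"y":0,"z":0.042,"wx":0,"wy":0,"wz":0},{"x":0.0015,"y":0,"z":0.045,"wx":0,"wy":0,"wz":0},{"x":0.0015,"y":0,"z":0.045,"wx":0,"wy":0,"wz":0},{"x":0.0015,"y":0,"z":0.045,"wx":0,"wy":0,"wz":0}]'; python3 g.py 0.4945,-0.18,0.122,-10
```

```text
time: 9.1
position: [0.4945, -0.1803, 0.1305]
tool_rot: [-2.397, -2.031, -0.0]
ft_force: [1.2, 0.3, -1.1]
grip_width: 0.598
grip_force: 20.0
t 9.1 p [ 0.4945 -0.1803  0.1305] tilt [-0.  0. -1.] yaw -9.43 F [ 1.2  0.3 -1.1] gw 52.0 gf 20.0
shift mm [ 0.3 -0.1  8.5] turn deg [-0.   -0.    0.57]
```

```bash
python3 -m handwheel '[{"x":0,"y":0,"z":0.001,"wx":0,"wy":0,"wz":0},{"x":0,"y":0,"z":0.002,"wx":0,"wy":0,"wz":0},{"x":0,"y":0,"z":0.003,"wx":0,"wy":0,"wz":0},{"x":0,"y":0,"z":0.004,"wx":0,"wy":0,"wz":0},{"x":0,"y":0,"z":0.005,"wx":0,"wy":0,"wz":0},{"x":0,"y":0,"z":0.005,"wx":0,"wy":0,"wz":0},{"x":0,"y":0,"z":0.005,"wx":0,"wy":0,"wz":0}]'; python3 g.py 0.4945,-0.18,0.122,-10
```

```text
time: 9.68
position: [0.4944, -0.1802, 0.1255]
tool_rot: [-2.396, -2.031, 0.0]
ft_force: [-0.5, -0.3, -1.7]
grip_width: 0.597
grip_force: 20.0
t 9.68 p [ 0.4944 -0.1802  0.1255] tilt [-1.e-04 -0.e+00 -1.e+00] yaw -9.43 F [-0.5 -0.3 -1.7] gw 51.9 gf 20.0
shift mm [0.2 0.  3.5] turn deg [-0.01  0.    0.57]
```

```bash
python3 -m handwheel '[{"x":0,"y":0,"z":0.0005,"wx":0,"wy":0,"wz":0},{"x":0,"y":0,"z":0.001,"wx":0,"wy":0,"wz":0},{"x":0,"y":0,"z":0.0015,"wx":0,"wy":0,"wz":0},{"x":0,"y":0,"z":0.002,"wx":0,"wy":0,"wz":0},{"x":0,"y":0,"z":0.002,"wx":0,"wy":0,"wz":0},{"x":0,"y":0,"z":0.002,"wx":0,"wy":0,"wz":0}]'; python3 g.py 0.4945,-0.18,0.122,-10
```

```text
time: 10.18
position: [0.4944, -0.1802, 0.1235]
tool_rot: [-2.396, -2.031, 0.0]
ft_force: [-0.1, 0.2, -1.2]
grip_width: 0.595
grip_force: 20.0
t 10.18 p [ 0.4944 -0.1802  0.1235] tilt [-2.e-04  1.e-04 -1.e+00] yaw -9.43 F [-0.1  0.2 -1.2] gw 51.8 gf 20.0
shift mm [0.2 0.1 1.5] turn deg [-0.01 -0.    0.57]
```

```bash
python3 -m handwheel '[{"x":0,"y":0,"z":0.0005,"wx":0,"wy":0,"wz":0},{"x":0,"y":0,"z":0.001,"wx":0,"wy":0,"wz":0},{"x":0,"y":0,"z":0.0015,"wx":0,"wy":0,"wz":0},{"x":0,"y":0,"z":0.0015,"wx":0,"wy":0,"wz":0},{"x":0,"y":0,"z":0.0015,"wx":0,"wy":0,"wz":0}]'; python3 g.py 0.4945,-0.18,0.122,-10
```

```text
time: 10.6
position: [0.4943, -0.18, 0.122]
tool_rot: [-2.396, -2.031, 0.0]
ft_force: [-1.9, 1.0, -0.6]
grip_width: 0.596
grip_force: 20.0
t 10.6 p [ 0.4943 -0.18    0.122 ] tilt [-5.e-04  3.e-04 -1.e+00] yaw -9.42 F [-1.9  1.  -0.6] gw 51.9 gf 20.0
shift mm [ 0.   0.2 -0. ] turn deg [-0.03 -0.01  0.58]
```

```bash
python3 -m handwheel '[{"x":0.0002,"y":-0.0005,"z":0,"wx":0,"wy":0,"wz":0},{"x":0.0002,"y":-0.0005,"z":0.0005,"wx":0,"wy":0,"wz":0},{"x":0.0002,"y":-0.0005,"z":0.001,"wx":0,"wy":0,"wz":0},{"x":0.0002,"y":-0.0005,"z":0.001,"wx":0,"wy":0,"wz":0},{"x":0.0002,"y":-0.0005,"z":0.001,"wx":0,"wy":0,"wz":0}]'; python3 g.py 0.4945,-0.18,0.122,-10
```

```text
time: 11.02
position: [0.4941, -0.1798, 0.1211]
tool_rot: [2.396, 2.031, 0.0]
ft_force: [-0.9, 1.5, 1.8]
grip_width: 0.598
grip_force: 20.0
t 11.02 p [ 0.4941 -0.1798  0.1211] tilt [ 1.e-04  1.e-04 -1.e+00] yaw -9.42 F [-0.9  1.5  1.8] gw 52.0 gf 20.0
shift mm [-0.1  0.4 -0.9] turn deg [ 0.   -0.    0.58]
```

```bash
python3 -m handwheel '[{"x":0.0003,"y":-0.0002,"z":0,"wx":0,"wy":0,"wz":0},{"x":0.0003,"y":-0.0002,"z":0.0005,"wx":0,"wy":0,"wz":0},{"x":0.0003,"y":-0.0002,"z":0.001,"wx":0,"wy":0,"wz":0},{"x":0.0003,"y":-0.0002,"z":0.001,"wx":0,"wy":0,"wz":0},{"x":0.0003,"y":-0.0002,"z":0.001,"wx":0,"wy":0,"wz":0}]'; python3 g.py 0.4945,-0.18,0.122,-10
```

```text
time: 11.43
position: [0.4941, -0.1798, 0.121]
tool_rot: [2.396, 2.031, -0.0]
ft_force: [-2.4, 1.2, 6.0]
grip_width: 0.598
grip_force: 20.0
t 11.43 p [ 0.4941 -0.1798  0.121 ] tilt [ 4.e-04 -7.e-04 -1.e+00] yaw -9.43 F [-2.4  1.2  6. ] gw 52.0 gf 20.0
shift mm [-0.1  0.4 -1. ] turn deg [0.03 0.04 0.57]
```

It has stopped moving down while the force rises, so it is seated. I'll open and retreat straight up.

```bash
python3 -m handwheel '[{"x":0,"y":0,"z":0,"wx":0,"wy":0,"wz":0},{"x":0,"y":0,"z":0,"wx":0,"wy":0,"wz":0},{"x":0,"y":0,"z":0,"wx":0,"wy":0,"wz":0},{"x":0,"y":0,"z":0,"wx":0,"wy":0,"wz":0},{"x":0,"y":0,"z":0,"wx":0,"wy":0,"wz":0},{"x":0,"y":0,"z":0,"wx":0,"wy":0,"wz":0}]' 0.08; python3 -m handwheel '[{"x":0,"y":0,"z":-0.005,"wx":0,"wy":0,"wz":0},{"x":0,"y":0,"z":-0.015,"wx":0,"wy":0,"wz":0},{"x":0,"y":0,"z":-0.03,"wx":0,"wy":0,"wz":0},{"x":0,"y":0,"z":-0.05,"wx":0,"wy":0,"wz":0},{"x":0,"y":0,"z":-0.07,"wx":0,"wy":0,"wz":0},{"x":0,"y":0,"z":-0.09,"wx":0,"wy":0,"wz":0},{"x":0,"y":0,"z":-0.11,"wx":0,"wy":0,"wz":0},{"x":0,"y":0,"z":-0.12,"wx":0,"wy":0,"wz":0}]'; python3 g.py 0.49,0,0.24,-10
python3 - <<'E'
from h import *
d=ctrl.get_image("scene");o=np.array([350,120])
im=cv2.resize(d["image"][120:210,350:440,::-1],None,fx=6,fy=6)
x,y=.494,-.180
circ(d,im,x,y,.115,.028,(0,0,255),o-.5,6); circ(d,im,x,y,.153,.026,(0,255,0),o-.5,6)
cv2.imwrite("pics/c1.png",im)
E
```

```text
time: 11.93
position: [0.4939, -0.1798, 0.1199]
tool_rot: [2.397, 2.031, -0.0]
ft_force: [0.2, -0.2, -0.9]
grip_width: 0.9
grip_force: 0.0
time: 12.6
position: [0.4952, -0.1799, 0.2437]
tool_rot: [2.393, 2.029, 0.003]
ft_force: [-0.6, -0.3, -1.1]
grip_width: 0.922
grip_force: 0.0
t 12.6 p [ 0.4952 -0.1799  0.2437] tilt [ 0.0043 -0.0023 -1.    ] yaw -9.42 F [-0.6 -0.3 -1.1] gw 80.2 gf 0.0
shift mm [176.7 -34.6   3.3] turn deg [0.26 0.09 0.58]
```

View pics/c1.png

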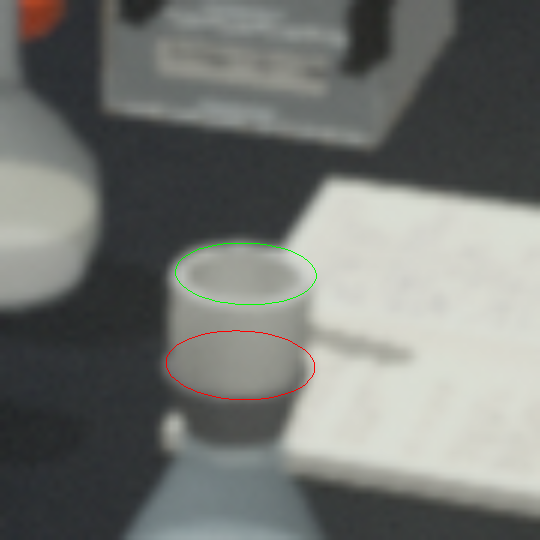

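The crucible stands in the cone and the rim height matches home, with the rim at (242,273) in the crop. I'll move clear and check from the top.

```bash
python3 -m handwheel '[{"x":0.01,"y":-0.002,"z":-0.01,"wx":0,"wy":0,"wz":0},{"x":0.03,"y":-0.005,"z":-0.01,"wx":0,"wy":0,"wz":0},{"x":0.055,"y":-0.01,"z":-0.01,"wx":0,"wy":0,"wz":0},{"x":0.085,"y":-0.015,"z":-0.01,"wx":0,"wy":0,"wz":0},{"x":0.115,"y":-0.02,"z":-0.01,"wx":0,"wy":0,"wz":0},{"x":0.145,"y":-0.025,"z":-0.01,"wx":0,"wy":0,"wz":0},{"x":0.165,"y":-0.03,"z":-0.01,"wx":0,"wy":0,"wz":0},{"x":0.175,"y":-0.034,"z":-0.01,"wx":0,"wy":0,"wz":0},{"x":0.175,"y":-0.034,"z":-0.01,"wx":0,"wy":0,"wz":0}]' | head -2
python3 - <<'E'
from h import *
t=[];x,y=.494,-.18
for n,(u,v) in(("scene",(390,165)),("top",(455,245))):
    d=ctrl.get_image(n);o=np.array([u-40,v-40])
    im=cv2.resize(d["image"][o[1]:o[1]+80,o[0]:o[0]+80,::-1],None,fx=5,fy=5)
    circ(d,im,x,y,.115,.028,(0,0,255),o-.5,5); circ(d,im,x,y,.153,.026,(0,255,0),o-.5,5); t.append(im)
cv2.imwrite("pics/d1.png",np.hstack(t))
E
```

```text
time: 13.4
position: [0.4881, 0.0018, 0.2497]
```

View pics/d1.png

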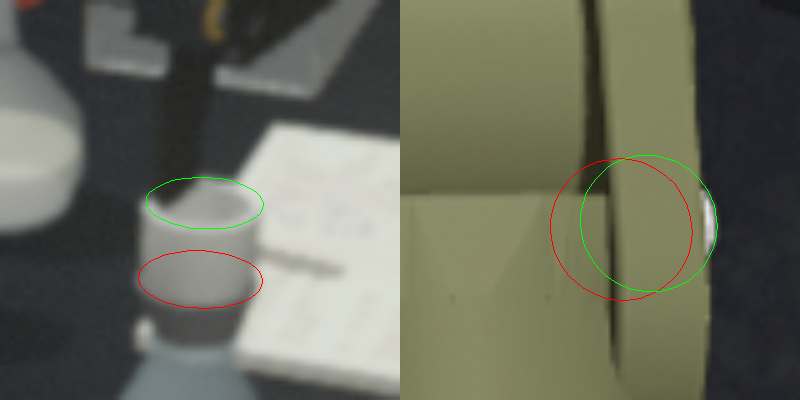

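The arm hides the top view, so I'll move a bit further.

```bash
python3 -m handwheel '[{"x":0.01,"y":0,"z":0,"wx":0,"wy":0,"wz":0},{"x":0.035,"y":0,"z":0,"wx":0,"wy":0,"wz":-3},{"x":0.065,"y":0,"z":0,"wx":0,"wy":0,"wz":-7},{"x":0.095,"y":0,"z":0,"wx":0,"wy":0,"wz":-11},{"x":0.125,"y":0,"z":0,"wx":0,"wy":0,"wz":-15},{"x":0.155,"y":0,"z":0,"wx":0,"wy":0,"wz":-19},{"x":0.18,"y":0,"z":0,"wx":0,"wy":0,"wz":-22},{"x":0.195,"y":0,"z":0,"wx":0,"wy":0,"wz":-24},{"x":0.2,"y":0,"z":0,"wx":0,"wy":0,"wz":-24},{"x":0.2,"y":0,"z":0,"wx":0,"wy":0,"wz":-24}]' | head -2
python3 - <<'E'
from h import *
t=[];x,y=.494,-.18
for n,(u,v) in(("scene",(390,165)),("top",(455,245))):
    d=ctrl.get_image(n);o=np.array([u-40,v-40])
    im=cv2.resize(d["image"][o[1]:o[1]+80,o[0]:o[0]+80,::-1],None,fx=5,fy=5)
    circ(d,im,x,y,.115,.028,(0,0,255),o-.5,5); circ(d,im,x,y,.153,.026,(0,255,0),o-.5,5); t.append(im)
cv2.imwrite("pics/d2.png",np.hstack(t))
E
```

```text
time: 14.33
position: [0.5219, 0.1964, 0.2496]
```

View pics/d2.png

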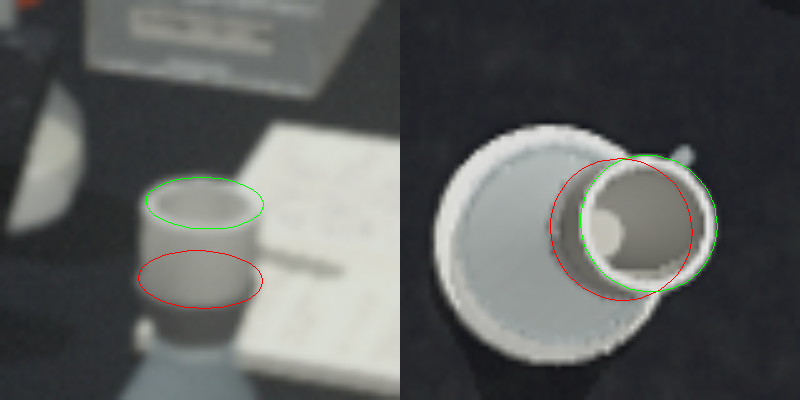

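The top view shows the rim on its predicted circle, at (648,223) in the crop. It is upright, centred and at the home height, and the robot is clear.

```bash
python3 -c "
from bench import ctrl
print(ctrl.close_job())"
```

```text
the job is handed in; nothing more can be done
None
```

The white filter crucible is seated in the rubber cone, upright and centred by both camera views; I left the dish alone, moved the arm clear and handed the job in at about 14.5 s (no verdict was returned).

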